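# Switch the seesaw gate and feed the balls to the other bin

### The arm

A 7-joint arm with a two-finger parallel gripper is mounted at the origin on a cart in front of the work surface, level with it; the furniture and walls round the work are solid. World frame = base frame: x ahead of the robot, y to its left, z up, the work surface at z = 0. Lengths are in m, angles in rad, forces in N, time in s.
With the tool pointing down it reaches from about 0.4 to 0.85 m from the base axis. Payload 4.4 kg.
Tool frame: the origin (TCP) lies at the very end of the fingers, on their centre line; the grasp point (between the pads) lies ctrl.grip_point_offset behind it (ctrl.grip_point_offset is the distance from the TCP to the grasp point, in m); z points along the fingers, y is the line along which they close (so a half turn about z gives the same grasp; the last joint's range is limited). The gripper opens to 94 mm and grips with 3 to 60 N. Pads are 16 mm wide; open, the fingers measure 119 mm over their backs; the gripper's body (75 mm by 177 mm) begins 78 mm behind the grasp point.
Start: joints at [-1.327, 0.628, 0.038, 1.517, -0.027, 0.996, -0.02], TCP at [0.198, 0.619, 0.205] pointing down, gripper open.
Joint ranges: [-3.06, 3.06], [-0.37, 2.12], [-1.25, 1.32], [0.18, 2.47], [-1.1, 4.24], [0.23, 1.98], [-2.94, 2.94]. Speed limits (rad/s): [2.57, 2.57, 3.14, 3.14, 3.14, 3.14, 3.14].

### API

Orientations are given as a unit quaternion [w, x, y, z].
In Python, from rig import ctrl gives the robot as it stands.
- The arm moves only by the tool carry_out, never from a script. Its argument "steps" is a list of rows, each a list of 7 numbers: the shift along the world's x, y, z scaled (see below), then the turn, a rotation vector about the world's x, y, z scaled (see below), then the closure, from 0 (fully open) to 1 (shut). In form: [[dx, dy, dz, rx, ry, rz, jaw], ...]. A call has 1 to 12 rows; each row is the pose to reach, as a shift and turn from the pose commanded when the call began, turning the shorter way round; what a row does not reach only later rows make up. The controller multiplies each number of a shift by 10 cm and each number of a turn by 180 degrees. A row lasts 1/12 s, in which the tool goes at most 41.7 mm and 7.16 degrees, less where a joint would pass 70% of its speed; a pose out of reach is approached as far as the arm can. A call with a number of a shift or a turn outside -1 to 1 is refused whole. A call with a gripper value outside its range is refused whole. The fingers move at their own pace and stop on an object; "force" is the grip in N (left out, the last holds). Time passes only in rows, so rows that repeat a pose let the fingers close. It gives the time, the measured TCP pose, the force, the opening and the grip force at its end, in the units of the state.
- ctrl.sense(): the state, without advancing time (a new reading comes with each control period).
- ctrl.capture(name): name is "side" or "top" or "wrist"; returns the picture (400x640x3 uint8, red, green, blue); there is no depth.
- ctrl.get_calibration(name): a dict with "vertical_fov" (degrees; the focal length in pixels is half the picture's height over the tangent of half this angle, whatever the lens; pixels are square), "cx", "cy" (the principal point, pixels), "cam_to_world" (4x4, takes a point from camera to world coordinates). Camera axes: x right, y down, z forward; pixel columns grow to the right and rows downward; lengths in m; the calibration is good to about 2 mm. A picture is of the moment at which its call begins: read the wrist's pose just before it. get_calibration takes no time and is no camera call; for the wrist camera it gives the pose at the moment of the call.
- ctrl.finish_job(): hands the job in; it is judged then, once.
The state is a dict: "time": time; "joints": joint angles; "qd": joint speeds; "effort": joint torques, N m; "ee_pos": TCP position; "orientation": TCP orientation; "contact_force": force on the tool from outside, world axes, zero at the start; "torque": the same for the moment, N m; "gripper_width": opening from 0.0 (shut) to 1.0 (fully open); "grip_force": force on a finger pad.
Only numpy, scipy, OpenCV 4.12 (cv2) and the standard library are available. Lean on these libraries where they do the work, as an engineer would, in place of code of your own. Each camera call takes 0.05 s, during which the arm holds its last target. There are 200 camera calls.

### The job

The left bin of the feeder has its two balls, so the rest must go right: press down the raised right tab of the seesaw gate with a fingertip until the gate has rocked fully over to its right-hand stop, then push the shutter's black post fully to the right with the fingers, away from the feed lane, so that all four waiting balls roll down the right chute into the empty right bin. Let the balls run by themselves without touching them, leave the gate over and the shutter open, and do not disturb the vial, the jar or the stamp.

Things in the scene. Friction and masses are not known exactly. Their poses are not given: they have to be found in the camera images.
- feeder: Fixed ball feeder, metal on a grey base plate 6 mm thick, nothing higher than 193 mm. Origin: on the table under the gate's pivot; x points from the two bins (front, near the robot) to the feed lane (back), y left, z up; base x -144 to +114, y -86 to +86 mm. A ball dropping on the gate rolls off its low end into the chute on that side, then forward to its bin.
- lane_end (a point): Lower end of the sloping feed lane's floor, feeder x +12, y 0, 138 mm high, above the middle of the gate. The lane runs back from here to x +112 (floor 156 mm high there), 20 mm wide inside, 26 mm over its walls, wall tops 150 to 170 mm high. Four balls wait in it behind the shutter.
- gate (a joint): Seesaw gate angle, rad: -0.28 left end down on its stop (balls go left), +0.28 right end down on its stop (balls go right). Starts left end down, -0.28 to -0.22. Pivot friction keeps it where it is left; about 1 N on a tab moves it. Steel channel 100 mm long (feeder y), 34 mm wide, pivot axis along feeder x, 120 mm high.
- right_tab (a point): Middle of the top of the finger tab at the gate's right (-y) end: flat ribbed steel, 28 x 28 mm, sticking out forward (-x) from the gate's front wall, which rises 28 mm above it, 19 mm behind this point. About 135 mm high with the gate left-down, 113 mm right-down; moves with the gate. Nothing above it. Chute side wall beside it at feeder y -80 mm, 112 mm high.
- left_tab (a point): The same point on the like tab at the left (+y) end of the gate.
- shutter (a joint): Shutter travel, m: 0 closed (blade across the feed lane), 0.030 fully open on its stop. Slides along the feeder's -y (to the right); friction about 1.2 N, stays where it is left. The lane is clear from about 0.020.
- shutter_post (a point): Top centre of the shutter's upright black post, 12 mm in diameter, its plain part 44 mm long below this point; top 192 mm above the table. Starts at feeder x +36, y -52 mm, moves with the shutter. Between it and the feed lane (outer face at y -13 mm) is only the flat shutter bar, its top 148 mm high.
- right_bin (a point): Centre of the floor (6 mm above the table) of the right bin: open box, inside 44 mm (feeder x) by 48 mm (y), walls up to 52 mm above the table. Empty at the start. Axes as the feeder's.
- left_bin (a point): The same for the left bin, at feeder y +54.5 mm (right bin -54.5); two balls already lie in it.
- vial: Gold screw-cap vial, 22 mm wide, 29 mm high, standing on the base plate to the left of the feed lane; origin at the centre of its underside. Bystander.
- jar: Small white-lidded jar, 48 mm wide, 40 mm high, on the table left of the green pill press; origin at the centre of its underside. Bystander. The press is fixed, at about x 0.44, y 0.03, 280 mm high: pass above or round it.
- stamp: Hand stamp with a dark turned handle, 20 x 32 mm, 54 mm high, on the table left of the press; origin at the centre of its underside. Bystander.
- ball_1_center (a point): Centre of a smooth tan ball, 16 mm in diameter, 12 g, at the start waiting in the feed lane, number 1 from the shutter.
- ball_2_center (a point): Centre of a smooth tan ball, 16 mm in diameter, 12 g, at the start waiting in the feed lane, number 2 from the shutter.
- ball_3_center (a point): Centre of a smooth tan ball, 16 mm in diameter, 12 g, at the start waiting in the feed lane, number 3 from the shutter.
- ball_4_center (a point): Centre of a smooth tan ball, 16 mm in diameter, 12 g, at the start waiting in the feed lane, number 4 from the shutter.
- ball_5_center (a point): Centre of a smooth tan ball, 16 mm in diameter, 12 g, at the start lying in the left bin.
- ball_6_center (a point): Centre of a smooth tan ball, 16 mm in diameter, 12 g, at the start lying in the left bin.

How it is judged:
By the outcome, as a careful person would: the job done as asked, in the order asked, and still so for the second after the job is handed in, with the robot touching nothing.
It also fails if it takes over 48 s, if anything falls off the work surface, if the arm or the gripper's body presses on something with over 40 N, if the wrist force passes 120 N, or if a joint passes its speed limit or range.

## Working session

There is one attempt and no reset: what is moved stays moved. The work goes in short steps, Python scripts to look and compute and a tool call to move; the robot and the scene stay as the last step left them, time stands still between calls to the robot, and variables do not carry over. Pictures are saved under pics/ and viewed, at most 10 in all, crops included, and the job is handed in when it is done.

Besides the shell and the picture viewer there is one more tool, called after "Call:" as name([rows], argument=value, ...), one row to a line, values as JSON. carry_out: Moves the arm, as the interface text tells. Its arguments: {"type":"object","properties":{"steps":{"type":"array","items":{"type":"array","items":{"type":"number"}}},"force":{"type":"number"}},"required":["steps"]}

```bash
mkdir -p pics
python3 - <<'E'
from rig import ctrl
import cv2,numpy as np
for n in("top","side"):
    cv2.imwrite(f"pics/{n}0.png",ctrl.capture(n)[:,:,::-1])
    c=ctrl.get_calibration(n);print(n,c["vertical_fov"],c["cx"],c["cy"],np.round(c["cam_to_world"],3).tolist())
s=ctrl.sense();print(s["time"],s["ee_pos"],s["orientation"],ctrl.grip_point_offset)
E
```

```text
top 50.498268320207 319.8667354012771 199.18367838022388 [[0.024, -0.992, 0.122, 0.412], [-1.0, -0.024, 0.005, -0.041], [-0.002, -0.122, -0.993, 1.105], [0.0, 0.0, 0.0, 1.0]]
side 44.18659414053868 320.15584422041604 201.8509112589693 [[-0.962, -0.123, 0.244, 0.269], [-0.272, 0.48, -0.834, 0.861], [-0.015, -0.869, -0.495, 0.68], [0.0, 0.0, 0.0, 1.0]]
0.1 [0.19795788 0.61850869 0.20466674] [-1.11257420e-04  1.54274730e-01  9.88027637e-01 -8.27502101e-04] 0.0188
```

View pics/top0.png

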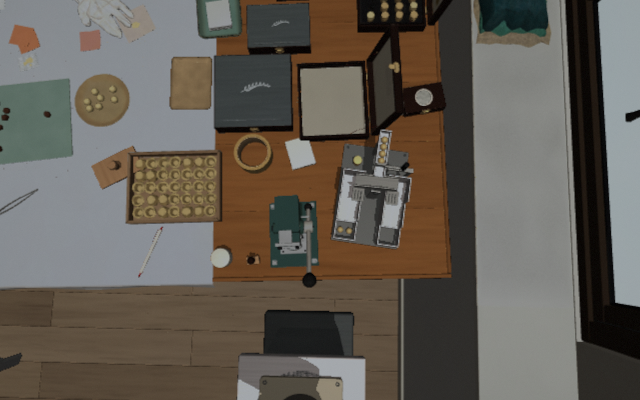

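View pics/side0.png

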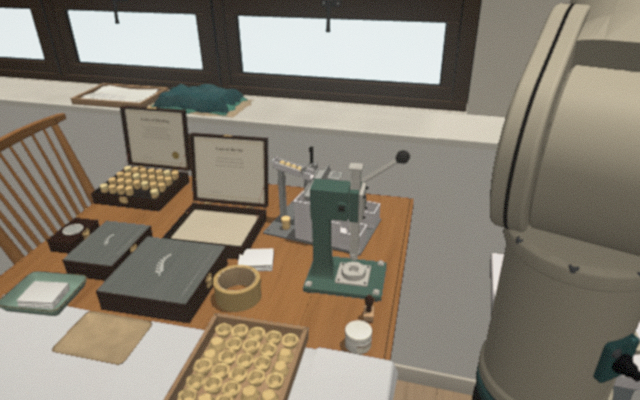

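The top view shows the feeder at about (330-412, 130-248), with the press at (295,230), the jar at (221,258) and the stamp at (253,259). The side view has the feeder behind the press. I'll enlarge the feeder.

Run:
```python
import cv2
i=cv2.imread("pics/top0.png")[120:260,320:425]
i=cv2.convertScaleAbs(i,alpha=1.5)
i=cv2.resize(i,None,fx=4.28,fy=4.28,interpolation=cv2.INTER_CUBIC)
cv2.imwrite("pics/top0c.png",i);print(i.shape)
```

```text
(599, 449, 3)
```

View pics/top0c.png

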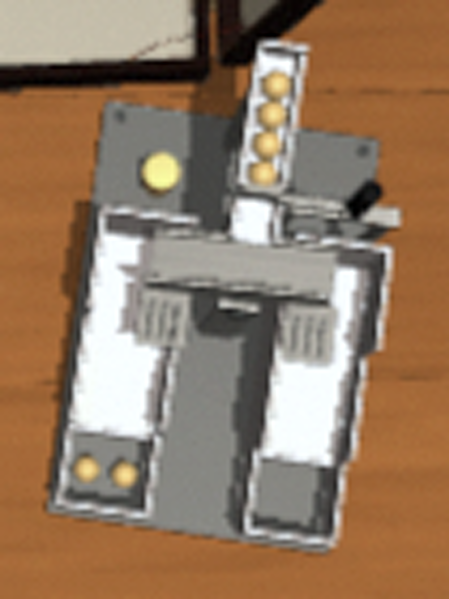

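The crop shows base corners at about (107,101), (381,139), (47,512) and (333,548). The post top is at (372,190), the right tab at (306,333), the left tab at (160,318) and the vial at (161,172). Next I'll fit the feeder's pose.

```bash
cat > h.py <<'E'
from rig import ctrl
import numpy as np, json
from scipy.optimize import least_squares
def proj(c,P):
    T=np.array(c["cam_to_world"]);q=(np.asarray(P)-T[:3,3])@T[:3,:3]
    f=200/np.tan(np.radians(c["vertical_fov"]/2))
    return np.stack([c["cx"]+f*q[...,0]/q[...,2],c["cy"]+f*q[...,1]/q[...,2]],-1)
def W(p,L):
    L=np.atleast_2d(L);c,s=np.cos(p[2]),np.sin(p[2])
    return np.c_[p[0]+c*L[:,0]-s*L[:,1],p[1]+s*L[:,0]+c*L[:,1],L[:,2]]
E
python3 - <<'E'
from h import *
c=ctrl.get_calibration("top")
L=np.array([[114,86,6],[114,-86,6],[-144,86,6],[-144,-86,6],[36,-52,192],[-36,-45,135],[-36,45,108],[112,-13,170],[112,13,170]])/1e3
px=np.array([[107,101],[381,139],[47,512],[333,548],[372,190],[306,333],[160,318],[310,48],[259,41]])/4.28+[319.6,119.6]
use=[0,1,2,3,4,7,8]
f=lambda p:(proj(c,W(p,L[use]))-px[use]).ravel()
r=least_squares(f,[.55,-.15,0]);p=r.x
print(p,np.round(r.fun.reshape(-1,2),1).tolist())
# tab x,y in feeder
g=least_squares(lambda q:(proj(c,W(p,[[q[0],q[1],.135],[q[0],q[2],q[3]]]))-px[5:7]).ravel(),[-.036,-.045,.045,.11]);print(g.x,g.fun)
for n,l in dict(rtab=[g.x[0],g.x[1],.135],post=[.036,-.052,.192],laneend=[.012,0,.138]).items(): print(n,W(p,l))
json.dump(p.tolist(),open("p.json","w"))
E
```

```text
[ 0.57644842 -0.16857368 -0.11727754] [[-0.2, -0.7], [0.2, -0.6], [0.4, -0.1], [-0.2, 1.0], [0.2, -0.0], [-0.4, 0.1], [0.1, 0.2]]
[-0.03358316 -0.03539897  0.04212193  0.11453158] [ 0.00000000e+00 -2.84217094e-14  0.00000000e+00  0.00000000e+00]
rtab [[ 0.53895396 -0.19979996  0.135     ]]
post [[ 0.60611667 -0.2244288   0.192     ]]
laneend [[ 0.58836599 -0.16997779  0.138     ]]
```

The fit is good, with residuals of 1 px or less. I'll carry the arm round over the press with the fingers closed.

Call:
carry_out([
  [0.8,-1,1,0,0,-0.05,1],
  [0.8,-1,1,0,0,-0.05,1],
  [0.8,-1,1,0,0,-0.05,1],
  [0.8,-1,1,0,0,-0.05,1],
  [0.8,-1,1,0,0,-0.05,1],
])

```text
time: 0.52
ee_pos: [0.2855, 0.5155, 0.3105]
orientation: [0.003, 0.236, 0.972, 0.003]
contact_force: [0.9, 0.1, 0.8]
gripper_width: 0.681
grip_force: 0.0
```

Call:
carry_out([
  [1,-1,0.6,0,0,-0.06,1],
  [1,-1,0.6,0,0,-0.06,1],
  [1,-1,0.6,0,0,-0.06,1],
  [1,-1,0.6,0,0,-0.06,1],
])

```text
time: 0.85
ee_pos: [0.3808, 0.4163, 0.3666]
orientation: [0.001, 0.323, 0.946, -0.0]
contact_force: [0.7, 0.1, -0.6]
gripper_width: 0.399
grip_force: 0.0
```

Call:
carry_out([
  [1,-1,0,0,0,-0.06,1],
  [1,-1,0,0,0,-0.06,1],
  [1,-1,0,0,0,-0.06,1],
  [1,-1,0,0,0,-0.06,1],
])

```text
time: 1.18
ee_pos: [0.4822, 0.3132, 0.3652]
orientation: [0.002, 0.413, 0.911, -0.001]
contact_force: [0.1, -0.1, 1.0]
gripper_width: 0.115
grip_force: 0.0
```

Call:
carry_out([
  [0.6,-1,0,0,0,-0.06,1],
  [0.6,-1,0,0,0,-0.06,1],
  [0.6,-1,0,0,0,-0.06,1],
  [0.6,-1,0,0,0,-0.06,1],
])

```text
time: 1.52
ee_pos: [0.5417, 0.2104, 0.3651]
orientation: [0.002, 0.499, 0.867, -0.002]
contact_force: [-0.2, -0.3, 0.0]
gripper_width: 0.004
grip_force: 0.0
```

Call:
carry_out([
  [0.2,-1,0,0,0,-0.06,1],
  [0.2,-1,0,0,0,-0.06,1],
  [0.2,-1,0,0,0,-0.06,1],
  [0.2,-1,0,0,0,-0.06,1],
])

```text
time: 1.85
ee_pos: [0.5588, 0.113, 0.3653]
orientation: [0.001, 0.577, 0.817, -0.001]
contact_force: [0.3, -1.2, -0.2]
gripper_width: 0.005
grip_force: 0.0
```

Call:
carry_out([
  [0.2,-1,0,0,0,-0.06,1],
  [0.2,-1,0,0,0,-0.06,1],
  [0.2,-1,0,0,0,-0.06,1],
  [0.2,-1,0,0,0,-0.06,1],
])

```text
time: 2.18
ee_pos: [0.5784, 0.0142, 0.3652]
orientation: [0.001, 0.65, 0.76, -0.001]
contact_force: [0.5, -0.1, -0.4]
gripper_width: 0.007
grip_force: 0.0
```

Call:
carry_out([
  [-0.3,-1,0,0,0,-0.088,1],
  [-0.3,-1,0,0,0,-0.088,1],
  [-0.3,-1,0,0,0,-0.088,1],
  [-0.3,-1,0,0,0,-0.088,1],
  [-0.3,-1,0,0,0,-0.088,1],
])

```text
time: 2.6
ee_pos: [0.5482, -0.0796, 0.3652]
orientation: [-0.001, 0.746, 0.666, 0.0]
contact_force: [-0.1, -0.3, 0.1]
gripper_width: 0.01
grip_force: 0.0
```

Call:
carry_out([
  [-0.1,-1,-0.8,0,0,0,1],
  [-0.1,-1,-0.8,0,0,0,1],
  [-0.1,-1,-0.8,0,0,0,1],
  [-0.1,-1,-0.8,0,0,0,1],
  [-0.1,-1,-0.8,0,0,0,1],
  [-0.1,-1,-0.8,0,0,0,1],
])

```text
time: 3.1
ee_pos: [0.5395, -0.1779, 0.2852]
orientation: [-0.001, 0.745, 0.667, 0.001]
contact_force: [0.5, -0.8, 0.7]
gripper_width: -0.001
grip_force: 0.0
```

Run:
```python
from h import *
import cv2
p=json.load(open("p.json"));s=ctrl.sense();c=ctrl.get_calibration("wrist")
i=ctrl.capture("wrist")[:,:,::-1]
cv2.imwrite("pics/w1.png",cv2.resize(i,(800,500)))
t=dict(tab=[-.037,-.040,.135],post=[.036,-.052,.192],push0=[.036,-.0295,.17],push1=[.036,-.068,.17],lane=[.112,-.013,.17],lane2=[.112,.013,.17],baseBR=[.114,-.086,.006])
for n,l in t.items(): w=W(p,l)[0];print(n,w.round(4),(proj(c,w)*1.25).round(0))
print(s["ee_pos"],s["orientation"],s["time"])
json.dump({k:(v.tolist() if hasattr(v,'tolist') else v) for k,v in c.items()},open("cw1.json","w"))
```

```text
tab [ 0.535 -0.204  0.135] [402. 269.]
post [ 0.6061 -0.2244  0.192 ] [499. 306.]
push0 [ 0.6087 -0.2021  0.17  ] [494. 269.]
push1 [ 0.6042 -0.2403  0.17  ] [491. 314.]
lane [ 0.6862 -0.1946  0.17  ] [593. 250.]
lane2 [ 0.6892 -0.1688  0.17  ] [597. 217.]
baseBR [ 0.6796 -0.2673  0.006 ] [524. 275.]
[ 0.53949599 -0.17794776  0.28518414] [-7.63872966e-04  7.45366935e-01  6.66653640e-01  6.87736440e-04] 3.1
```

View pics/w1.png

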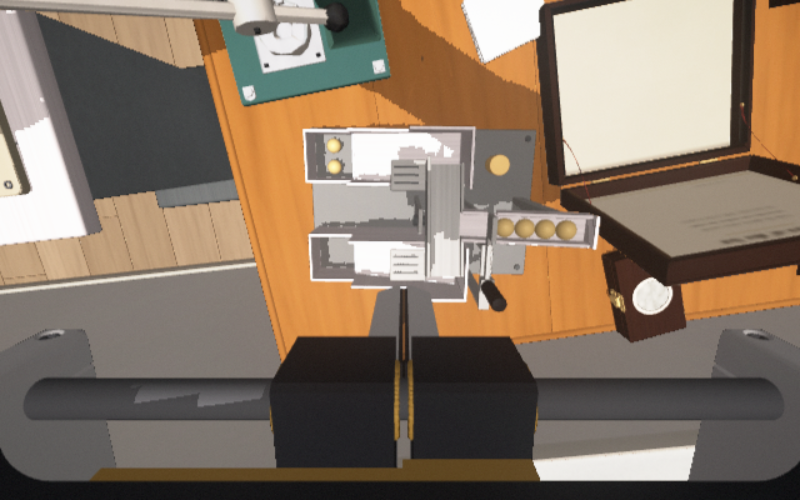

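The wrist view shows the tab at (407,263), the post top near (498,302), and the four balls in the lane. All are within about 3 mm of the prediction. I'll go down over the tab.

Call:
carry_out([
  [0,-0.23,-0.3,0,0,0,1],
  [0,-0.23,-0.6,0,0,0,1],
  [0,-0.23,-1,0,0,0,1],
  [0,-0.23,-1,0,0,0,1],
  [0,-0.23,-1,0,0,0,1],
])

```text
time: 3.57
ee_pos: [0.5385, -0.2013, 0.1852]
orientation: [-0.001, 0.746, 0.666, -0.0]
contact_force: [0.5, -0.5, 1.9]
gripper_width: 0.005
grip_force: 0.0
```

Call:
carry_out([
  [0,0,-0.2,0,0,0,1],
  [0,0,-0.35,0,0,0,1],
  [0,0,-0.45,0,0,0,1],
  [0,0,-0.5,0,0,0,1],
  [0,0,-0.55,0,0,0,1],
  [0,0,-0.6,0,0,0,1],
  [0,0,-0.65,0,0,0,1],
  [0,0,-0.65,0,0,0,1],
])

```text
time: 4.23
ee_pos: [0.5384, -0.2041, 0.1204]
orientation: [0.0, 0.747, 0.665, 0.0]
contact_force: [-0.6, -0.4, 0.1]
gripper_width: 0.007
grip_force: 0.3
```

Call:
carry_out([
  [0,0,-0.03,0,0,0,1],
  [0,0,-0.05,0,0,0,1],
  [0,0,-0.05,0,0,0,1],
])

```text
time: 4.48
ee_pos: [0.5384, -0.2037, 0.1153]
orientation: [0.0, 0.747, 0.665, 0.0]
contact_force: [0.4, 0.7, 1.1]
gripper_width: 0.007
grip_force: 0.5
```

Call:
carry_out([
  [0,0,-0.02,0,0,0,1],
  [0,0,-0.04,0,0,0,1],
  [0,0,-0.04,0,0,0,1],
])

```text
time: 4.73
ee_pos: [0.5386, -0.2038, 0.1141]
orientation: [0.0, 0.747, 0.665, 0.001]
contact_force: [-3.9, 3.1, 22.3]
gripper_width: 0.003
grip_force: 10.1
```

Run:
```python
from rig import ctrl
import cv2
i=ctrl.capture("wrist")[:,:,::-1]
cv2.imwrite("pics/w2.png",cv2.resize(i,(800,500)))
s=ctrl.sense();print(s["ee_pos"],s["contact_force"])
```

```text
[ 0.53865926 -0.20376856  0.11416265] [-3.81406961  2.28447006 21.32121236]
```

View pics/w2.png

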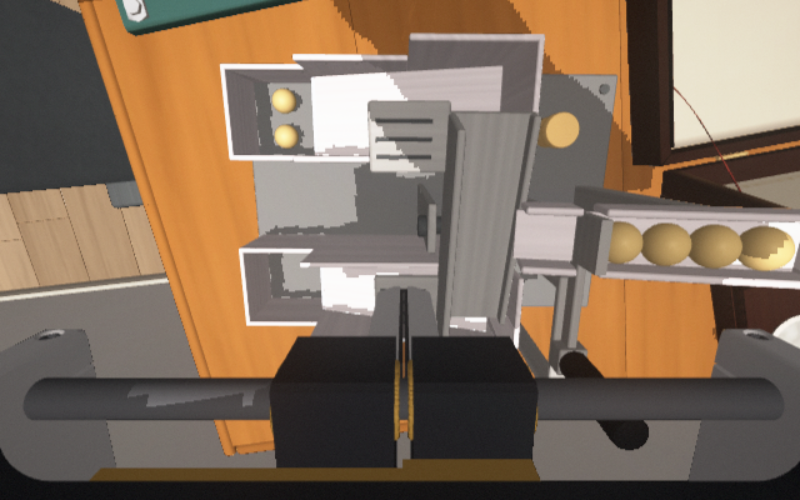

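The force reached 22 N on the stop at z = 0.114, and the left tab is now raised, so the gate is over. I'll lift, move to the lane side of the post and lower there.

Call:
carry_out([
  [0,0,0.05,0,0,0,1],
  [0,0,0.2,0,0,0,1],
  [0,0,0.6,0,0,0,1],
  [0,0,1,0,0,0,1],
  [0,0,1,0,0,0,1],
])

```text
time: 5.2
ee_pos: [0.5417, -0.2062, 0.2181]
orientation: [0.005, 0.747, 0.665, 0.003]
contact_force: [0.8, -0.6, -0.4]
gripper_width: 0.005
grip_force: 0.0
```

Call:
carry_out([
  [0.35,0.05,0.1,0,0,0,1],
  [0.7,0.05,0.1,0,0,0,1],
  [0.7,0.05,0.1,0,0,0,1],
  [0.7,0.05,0.1,0,0,0,1],
  [0.7,0.05,0.1,0,0,0,1],
])

```text
time: 5.62
ee_pos: [0.607, -0.199, 0.2206]
orientation: [-0.001, 0.747, 0.665, -0.001]
contact_force: [-0.1, 0.2, -0.1]
gripper_width: 0.004
grip_force: 0.0
```

Run:
```python
from h import *
import cv2
p=json.load(open("p.json"));s=ctrl.sense();c=ctrl.get_calibration("wrist")
i=ctrl.capture("wrist")[:,:,::-1]
cv2.imwrite("pics/w3.png",cv2.resize(i,(800,500)))
for l in ([.036,-.052,.192],[.112,-.013,.17],[.036,-.013,.155]): print((proj(c,W(p,l)[0])*1.25).round(0))
q=s["ee_pos"];print(q,s["contact_force"],(proj(c,q)*1.25).round())
```

```text
[408. 327.]
[532. 253.]
[408. 247.]
[ 0.60700289 -0.19897256  0.22056897] [-0.1200864   0.23437821 -0.10459918] [405. 305.]
```

View pics/w3.png

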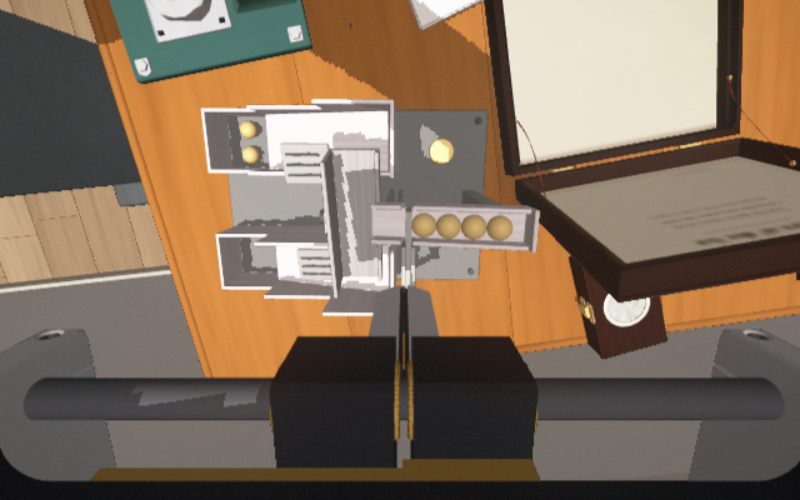

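The fingers now sit above the gap between lane and post, and the post is hidden behind them. The gate has stayed over. I'll lower.

Call:
carry_out([
  [0,0,-0.2,0,0,0,1],
  [0,0,-0.3,0,0,0,1],
  [0,0,-0.4,0,0,0,1],
  [0,0,-0.53,0,0,0,1],
  [0,0,-0.53,0,0,0,1],
])

```text
time: 6.08
ee_pos: [0.606, -0.1982, 0.1659]
orientation: [-0.002, 0.747, 0.665, -0.001]
contact_force: [-1.0, 1.0, 0.1]
gripper_width: 0.004
grip_force: 0.0
```

Call:
carry_out([
  [-0.01,-0.1,0,0,0,0,1],
  [-0.02,-0.2,0,0,0,0,1],
  [-0.03,-0.25,0,0,0,0,1],
  [-0.035,-0.3,0,0,0,0,1],
  [-0.04,-0.34,0,0,0,0,1],
  [-0.04,-0.34,0,0,0,0,1],
])

```text
time: 6.58
ee_pos: [0.6041, -0.2348, 0.1691]
orientation: [0.001, 0.747, 0.665, -0.0]
contact_force: [-0.8, -0.4, 0.9]
gripper_width: 0.005
grip_force: 0.0
```

Call:
carry_out([
  [0,-0.03,0,0,0,0,1],
  [-0.01,-0.05,0,0,0,0,1],
  [-0.01,-0.05,0,0,0,0,1],
])

```text
time: 6.83
ee_pos: [0.6035, -0.2383, 0.1687]
orientation: [0.0, 0.747, 0.665, 0.0]
contact_force: [1.0, 0.5, 0.8]
gripper_width: 0.004
grip_force: 0.1
```

Call:
carry_out([
  [0,-0.02,0,0,0,0,1],
  [0,-0.03,0,0,0,0,1],
  [0,-0.03,0,0,0,0,1],
])

```text
time: 7.08
ee_pos: [0.6034, -0.2386, 0.1685]
orientation: [-0.001, 0.746, 0.666, 0.001]
contact_force: [-0.2, 4.7, 3.4]
gripper_width: 0.004
grip_force: 2.5
```

Run:
```python
from rig import ctrl
import cv2
i=ctrl.capture("wrist")[:,:,::-1]
cv2.imwrite("pics/w4.png",cv2.resize(i,(800,500)))
s=ctrl.sense();print(s["time"],s["ee_pos"],s["contact_force"])
```

```text
7.1333 [ 0.60341805 -0.23863322  0.16853897] [0.05726589 4.6443205  2.61460017]
```

View pics/w4.png

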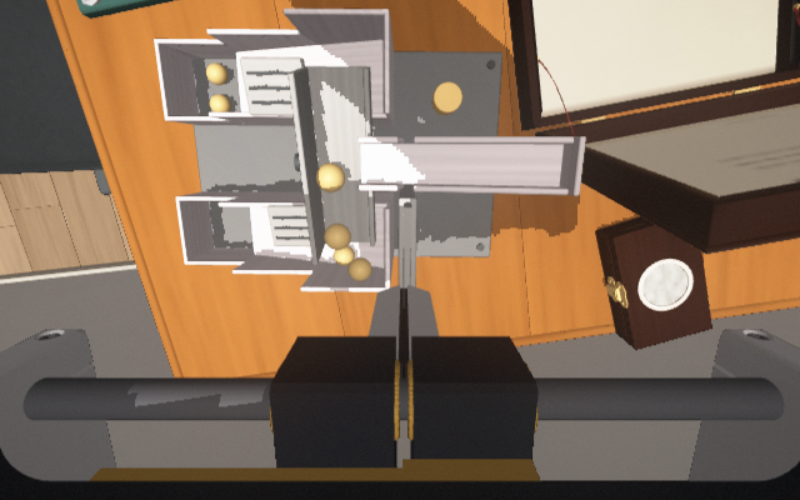

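All four balls have left the lane and are running off the gate to the right. The force rose to 4.7 N with the tip no longer advancing, which looks like the stop. I'll nudge once more to confirm, then back off and lift clear.

Call:
carry_out([
  [0,-0.03,0,0,0,0,1],
  [0,-0.03,0,0,0,0,1],
  [0,-0.03,0,0,0,0,1],
])

```text
time: 7.38
ee_pos: [0.6034, -0.2388, 0.1685]
orientation: [-0.003, 0.746, 0.666, 0.002]
contact_force: [-0.9, 9.4, 6.0]
gripper_width: 0.008
grip_force: 4.5
```

Call:
carry_out([
  [0.01,0.08,0,0,0,0,1],
  [0.01,0.12,0,0,0,0,1],
  [0.01,0.12,0.3,0,0,0,1],
  [0.01,0.12,0.7,0,0,0,1],
  [0.01,0.12,1,0,0,0,1],
  [0.01,0.12,1,0,0,0,1],
  [0.01,0.12,1,0,0,0,1],
])

```text
time: 7.97
ee_pos: [0.6048, -0.2334, 0.2704]
orientation: [0.002, 0.747, 0.665, 0.0]
contact_force: [-0.7, 0.5, 0.3]
gripper_width: 0.006
grip_force: 0.0
```

Call:
carry_out([
  [-0.5,0.6,0.5,0,0,0,1],
  [-0.5,0.6,0.5,0,0,0,1],
  [-0.5,0.6,0.5,0,0,0,1],
  [-0.5,0.6,0.5,0,0,0,1],
  [-0.5,0.6,0.5,0,0,0,1],
  [-0.5,0.6,0.5,0,0,0,1],
  [-0.5,0.6,0.5,0,0,0,1],
  [-0.5,0.6,0.5,0,0,0,1],
])

```text
time: 8.63
ee_pos: [0.5541, -0.1729, 0.3173]
orientation: [-0.0, 0.747, 0.665, -0.001]
contact_force: [1.0, 0.2, 1.0]
gripper_width: 0.007
grip_force: 0.0
```

Run:
```python
from h import *
import cv2
p=json.load(open("p.json"));c=ctrl.get_calibration("wrist")
i=ctrl.capture("wrist")[:,:,::-1]
cv2.imwrite("pics/w5.png",cv2.resize(i,(800,500)))
for y in(-.052,-.082): print((proj(c,W(p,[.036,y,.192])[0])*1.25).round())
s=ctrl.sense();print(s["time"],s["ee_pos"],s["contact_force"])
```

```text
[473. 298.]
[472. 331.]
8.6833 [ 0.55407173 -0.17278514  0.31745135] [-0.64182061 -0.1947895   0.49936947]
```

View pics/w5.png

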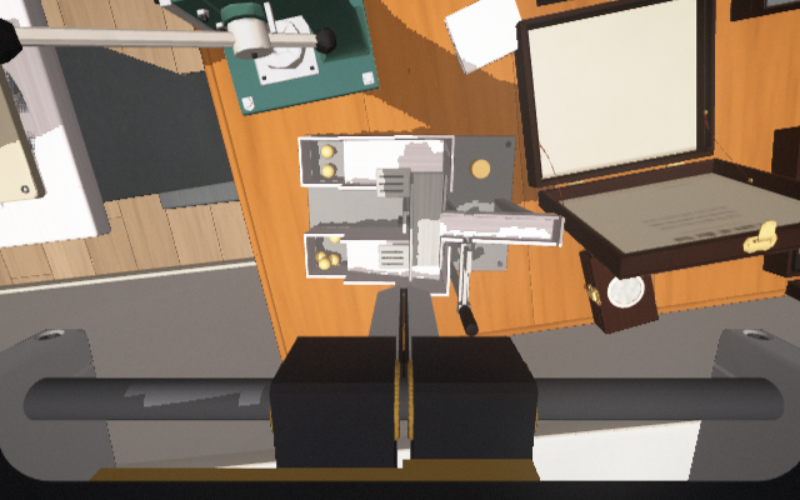

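The post top is now near (470,328), where it should be at full travel. Three balls are plainly in the right bin, with a fourth at about (336,239) by its inner wall. I'll let it settle and check close up.

Call:
carry_out([
  [0,0,0,0,0,0,1],
  [0,0,0,0,0,0,1],
  [0,0,0,0,0,0,1],
  [0,0,0,0,0,0,1],
  [0,0,0,0,0,0,1],
  [0,0,0,0,0,0,1],
  [0,0,0,0,0,0,1],
  [0,0,0,0,0,0,1],
  [0,0,0,0,0,0,1],
  [0,0,0,0,0,0,1],
  [0,0,0,0,0,0,1],
  [0,0,0,0,0,0,1],
])

```text
time: 9.68
ee_pos: [0.5542, -0.1719, 0.3185]
orientation: [-0.0, 0.747, 0.665, 0.0]
contact_force: [0.3, -0.5, 0.1]
gripper_width: 0.003
grip_force: 0.0
```

Run:
```python
from rig import ctrl
import cv2
i=ctrl.capture("wrist")[:,:,::-1][100:280,230:460]
cv2.imwrite("pics/w6.png",cv2.resize(i,None,fx=3.3,fy=3.3,interpolation=cv2.INTER_CUBIC))
```

```text
(no output)
```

View pics/w6.png

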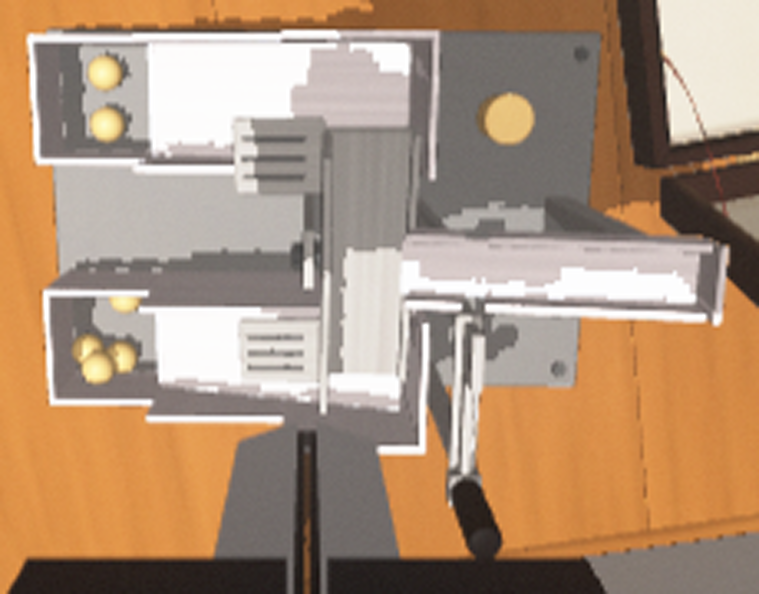

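The right bin holds all four balls: one at (125,300) and a cluster of three at (97,358). The left bin still has two, the lane is empty, the gate is over, the shutter is open and the vial is standing. I'll hand it in.

```bash
python3 -c "
from rig import ctrl
print(ctrl.finish_job())"
```

```text
the job is handed in; nothing more can be done
None
```

The job is handed in: the gate is over on its right stop, the shutter is fully open, all four balls are in the right bin, the left bin still has its two, the vial is standing, and the arm never went near the jar or stamp.

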